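Reset the tripped temperature alarm

ROBOT

A 7-joint arm with a two-finger parallel gripper is mounted at the origin on a cart in front of the work surface, level with it; the furniture and walls round the work are solid. World frame = base frame: x ahead of the robot, y to its left, z up, the work surface at z = 0. Lengths are in m, angles in rad, forces in N, time in s.
With the tool pointing down it reaches from about 0.4 to 0.85 m from the base axis. Payload 4.5 kg.
Tool frame: the origin (TCP) lies at the very end of the fingers, on their centre line; the grasp point (between the pads) lies 19 mm behind it (r.pinch_z is the distance from the TCP to the grasp point, in m); x points along the fingers, y is the direction in which the jaws open and shut, and the axes are right-handed (so a half turn about x gives the same grasp; the last joint's range is limited). The gripper opens to 88 mm and grips with 3 to 60 N. Pads are 18 mm wide; open, the fingers measure 123 mm over their backs; the gripper's body (75 mm by 187 mm) begins 45 mm behind the grasp point.
Start: joints at [1.269, 0.689, -0.195, 1.565, 0.157, 0.902, -0.215], TCP at [0.206, -0.59, 0.239] pointing down, gripper open.
Joint ranges: [-3.01, 3.01], [-0.46, 2.08], [-1.47, 1.51], [0.13, 2.56], [-1, 4.14], [0.04, 2.09], [-2.66, 2.66]. Speed limits (rad/s): [2.57, 2.57, 3.14, 3.14, 3.14, 3.14, 3.14].

INTERFACE

Orientations are given as a unit quaternion [x, y, z, w].
In Python, from plant import telemetry, cams, job, r gives the robot as it stands.
- The arm moves only by the tool send_rows, never from a script. Its argument "commands" is one flat list of numbers, 7 for each row, row after row: the shift along the world's x, y, z as a fraction of full scale, then the turn, a rotation vector about the world's x, y, z as a fraction of full scale, then the closure, from 0 (fully open) to 1 (shut). In form: [dx, dy, dz, wx, wy, wz, claw, dx, dy, dz, wx, wy, wz, claw, ...]. A call has 1 to 12 rows; each row shifts and turns the pose as measured when the row begins; what a row does not reach is not made up. Full scale, the value 1, is 250 mm for a shift and 90 degrees for a turn. A row lasts 1/10 s, in which the tool goes at most 50 mm and 8.59 degrees, less where a joint would pass 70% of its speed; a pose out of reach is approached as far as the arm can. A call with a number of a shift or a turn outside -1 to 1 is refused whole. A call with a gripper value outside its range is refused whole. The fingers move at their own pace and stop on an object; "newtons" is the grip in N (left out, the last holds). Time passes only in rows, so rows that do not move let the fingers close. It gives the time, the measured TCP pose, the force and the opening at its end, in the units of the state.
- telemetry.get_state(): the state, without advancing time (a new reading comes with each control period).
- cams.snapshot(name): name is "side" or "top"; returns a dict with "image" (420x560x3 uint8, blue, green, red), "intrinsics" (3x3 intrinsics, pixels), "world_to_cam" (4x4, takes a point from world to camera coordinates). Camera axes: x right, y down, z forward; pixel columns grow to the right and rows downward; lengths in m; the calibration is good to about 2 mm. A picture is of the moment at which its call begins. There is no depth.
- job.finish_job(): hands the job in, once; it reports no verdict.
The state is a dict: "clock": time; "q": joint angles; "qd": joint speeds; "joint_torque": joint torques, N m; "tool_pos": TCP position; "eef_rot": TCP orientation; "contact_force": force on the tool from outside, world axes, zero at the start; "moment": the same for the moment, N m; "opening": opening from 0.0 (shut) to 1.0 (fully open).
Only numpy, scipy, OpenCV 4.12 (cv2) and the standard library are available. Lean on these libraries where they do the work, as an engineer would, in place of code of your own. Each camera call takes 0.05 s, during which the arm holds its last target.

TASK

One of the two temperature alarm units shows a red lamp: reset it. With the gripper's fingertips, push its blue cover fully open by the black tab, reach down into the well and press the sunken orange key down to its stop for about half a second, let it come up, and push the cover fully shut again. Only push and press: do not lift or shift either unit, do not work the green-lamp unit's cover or key, and leave the other things where they are.

Things in the scene. Friction and masses are not known exactly. Their poses are not given: they have to be found in the camera images.
- unit_red: temperature alarm unit with a red lamp bar: white box 160 (x) x 110 (y) mm, about 2 kg, loose on rubber feet, else like the other. Origin: centre of its underside; x towards its housing end (about to the robot's right), z up. Flat deck 45 mm above the worktop. Round well in the deck, centre at local x = -40 mm, y = 0. Raised end housing at local x +55 to +80 mm, with the lamp bar (70 x 16 mm) on it, top 70 mm above the worktop. Units may swap places.
- red_key_top (a point): centre of the top face of the orange key at the bottom of the red-lamp unit's well. The key is round, 26 mm across; at rest its top is 30 mm above the worktop, 15 mm below the deck. The well is 46 mm wide, its floor 27 mm below the deck.
- red_key (a joint): travel of that key (m): 0 at rest, 0.005 pressed to its stop; it moves straight down and springs back. It starts to move at about 2 N and needs about 5 N at the stop.
- red_tab (a point): centre of the top edge of the black push tab on the blue sliding cover of the red-lamp unit. The cover is a plate 60 (x) x 64 (y) x 4 mm, its top face 50 mm above the worktop; the tab stands on it, 44 mm long (along the unit's y), 6 mm thick (x), top edge 66 mm above the worktop, at local x = -12 mm from the plate's middle.
- red_cover (a joint): position of that cover (m): 0 shut over the well (stop), 0.058 fully open (stop at the housing end); slides along the unit's +x to open, between rails 52 mm above the worktop; needs about 1.5 N and stays where left. Starts 0 to 12 mm open. Fully open, 46 mm are free between tab and end housing.
- unit_green: temperature alarm unit with a green lamp bar: white box 160 (x) x 110 (y) mm, about 2 kg, loose on rubber feet, else like the other. Origin: centre of its underside; x towards its housing end (about to the robot's right), z up. Flat deck 45 mm above the worktop. Round well in the deck, centre at local x = -40 mm, y = 0. Raised end housing at local x +55 to +80 mm, with the lamp bar (70 x 16 mm) on it, top 70 mm above the worktop. Units may swap places.
- green_key_top (a point): centre of the top face of the orange key at the bottom of the green-lamp unit's well. The key is round, 26 mm across; at rest its top is 30 mm above the worktop, 15 mm below the deck. The well is 46 mm wide, its floor 27 mm below the deck.
- green_key (a joint): travel of that key (m): 0 at rest, 0.005 pressed to its stop; it moves straight down and springs back. It starts to move at about 2 N and needs about 5 N at the stop.
- green_tab (a point): centre of the top edge of the black push tab on the blue sliding cover of the green-lamp unit. The cover is a plate 60 (x) x 64 (y) x 4 mm, its top face 50 mm above the worktop; the tab stands on it, 44 mm long (along the unit's y), 6 mm thick (x), top edge 66 mm above the worktop, at local x = -12 mm from the plate's middle.
- green_cover (a joint): position of that cover (m): 0 shut over the well (stop), 0.058 fully open (stop at the housing end); slides along the unit's +x to open, between rails 52 mm above the worktop; needs about 1.5 N and stays where left. Starts 0 to 12 mm open. Fully open, 46 mm are free between tab and end housing.
- cup: loose specimen cup with a white lid, 63 mm wide, 72 mm high; origin at the centre of its underside. Bystander.
- oil: loose small brown bottle with a black cap, 26 mm wide, 60 mm high, behind the units; origin at the centre of its underside. Bystander.
- dish: loose round clear dish with pale filling, 60 mm wide, 14 mm high; origin at the centre of its underside. Bystander.
- penlight: loose penlight, 110 mm long, 14 mm thick, lying behind the units; origin at the middle of its underside, its length along its y. Bystander.

How it is judged:
On the way, in this order (a step that is already met when the one before it is completed fails the run):
1. the cover of the red-lamp unit is pushed fully open (at least 50 mm) (value of joint red_cover above 0.05 m and value of joint red_key below 0.001 m), for 0.1 s.
2. the sunken key of the red-lamp unit is pressed to within 1 mm of its stop by the fingers, with the cover open, for 0.2 s (value of joint red_key above 0.004 m and value of joint red_cover above 0.045 m and contact force between the fingers and red_key above 1 N), for 0.2 s.
3. the key is up and the cover is pushed shut again (value of joint red_cover below 0.006 m and value of joint red_key below 0.001 m), for 0.1 s.
At the end, for the whole second after the job is handed in: The red-lamp unit's cover is shut (within 6 mm of its stop) and at rest, both keys are up (within 1 mm), the green-lamp unit's cover is not open, and both units stand within 20 mm of where they were (all of step 3 and value of joint green_key below 0.001 m and value of joint green_cover below 0.03 m and distance of each of unit_red, unit_green from where it was at the start of the episode below 0.02 m and velocity of joint red_cover below 0.01 m/s and linear speed of unit_red below 0.01 m/s); the robot touches nothing.
It fails at once if a unit is lifted, tipped (over about 6 degrees) or shifted by more than 20 mm (distance of any of unit_red, unit_green from where it was at the start of the episode above 0.02 m or angle between any of unit_red, unit_green's own z axis and vertical above 0.1 rad or height (world z) of any of unit_red, unit_green above 0.008 m).
It fails at once if the green-lamp unit's key is pressed (over 2 mm) or its cover is moved by 20 mm or more (value of joint green_key above 0.002 m or distance of green_tab from where it was at the start of the episode above 0.02 m).
It fails at once if a bystander (cup, bottle, dish, penlight) is moved by more than 20 mm (distance of any of cup, oil, dish, penlight from where it was at the start of the episode above 0.02 m).
It also fails if it takes over 43 s, if anything falls off the work surface, if the arm or the gripper's body presses on something with over 40 N, if the wrist force passes 120 N, or if a joint passes its speed limit or range.

## Working session

There is one attempt and no reset: what is moved stays moved. The work goes in short steps, Python scripts to look and compute and a tool call to move; the robot and the scene stay as the last step left them, time stands still between calls to the robot, and variables do not carry over. Pictures are saved under pics/ and viewed, and the job is handed in when it is done.

Besides the shell and the picture viewer there is one more tool, called after "Emit:" as a command line: name --argument value ..., lists and objects as JSON in quotes. send_rows: Moves the arm, as the interface text tells. Its arguments: {"type":"object","properties":{"commands":{"type":"array"},"newtons":{"type":"number"}},"required":["commands"]}

```bash
mkdir -p pics; ls; python3 - <<'E'
from plant import telemetry,cams,job,r
import cv2,numpy as np
s=telemetry.get_state()
for k in s: print(k,np.round(s[k],4))
for n in("top","side"):
    d=cams.snapshot(n); cv2.imwrite(f"pics/{n}0.png",d["image"]); print(n,np.round(d["intrinsics"],1).tolist(),np.round(d["world_to_cam"],4).tolist())
    np.savez(f"{n}_cal.npz",K=d["intrinsics"],T=d["world_to_cam"])
E
```

```text
pics
clock 0.0
q [ 1.2688  0.6899 -0.1945  1.5663  0.1573  0.9025 -0.2151]
qd [-0.0002 -0.0003  0.0006 -0.     -0.0019  0.0012  0.0007]
joint_torque [-5.00000e-04 -5.27567e+01 -1.26740e+00 -1.53434e+01 -5.27000e-02
  6.50000e-03  2.00000e-04]
tool_pos [ 0.2057 -0.5895  0.2379]
eef_rot [-0.697  -0.1188  0.6973 -0.1176]
contact_force [0.0309 0.5427 0.6894]
moment [ 0.0264 -0.0129  0.0311]
opening 1.0011
top [[544.4, 0.0, 284.0], [0.0, 544.4, 213.4], [0.0, 0.0, 1.0]] [[0.4675, -0.884, 0.0037, -0.2438], [-0.8393, -0.4452, -0.312, 0.5172], [0.2774, 0.1428, -0.9501, 1.4467], [0.0, 0.0, 0.0, 1.0]]
side [[444.1, 0.0, 277.0], [0.0, 444.1, 200.4], [0.0, 0.0, 1.0]] [[0.9975, -0.0653, -0.0255, -0.5763], [-0.049, -0.3893, -0.9198, 0.1185], [0.0501, 0.9188, -0.3916, 1.3527], [0.0, 0.0, 0.0, 1.0]]
```

View pics/top0.png

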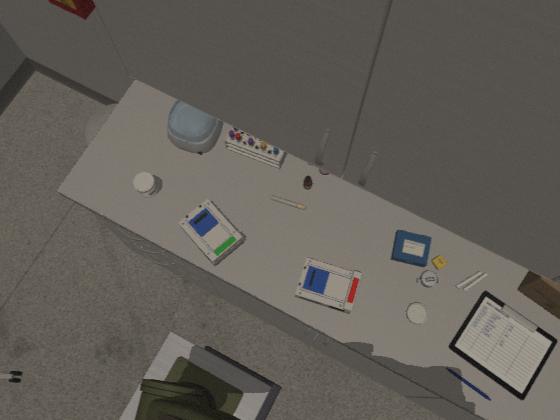

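View pics/side0.png

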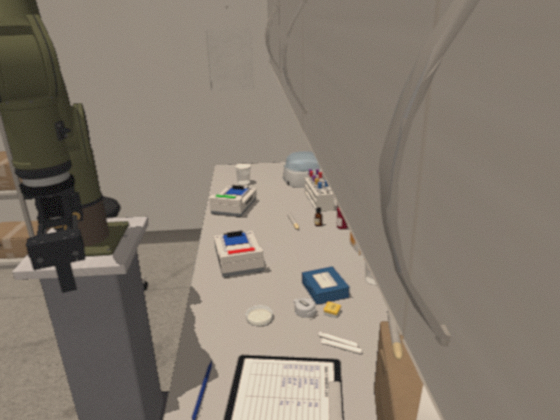

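The red-lamp unit is at about (330,285) in top and (238,250) in side; the green one is at (211,232). Next I'll enlarge the red unit.

```bash
python3 - <<'E'
import cv2
a=cv2.imread("pics/top0.png")[250:320,285:370]
cv2.imwrite("pics/top0c.png",cv2.convertScaleAbs(cv2.resize(a,None,fx=8,fy=8,interpolation=cv2.INTER_CUBIC),alpha=1.4))
a=cv2.imread("pics/side0.png")[220:280,205:275]
cv2.imwrite("pics/side0c.png",cv2.resize(a,None,fx=8,fy=8,interpolation=cv2.INTER_CUBIC))
E
```

```text
(no output)
```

View pics/top0c.png

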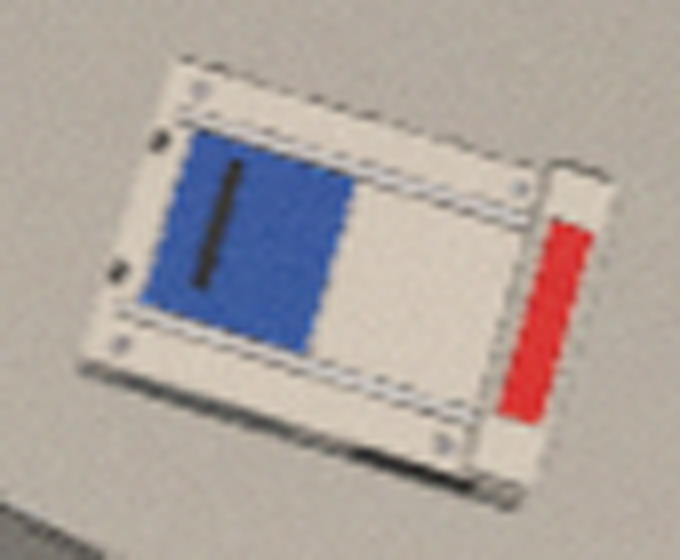

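View pics/side0c.png

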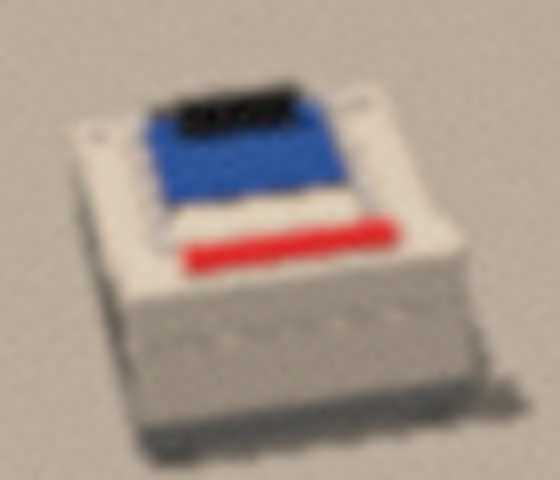

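```bash
cat > h.py <<'E'
import numpy as np
C={n:np.load(f"{n}_cal.npz") for n in("top","side")}
def proj(n,P):
    P=np.atleast_2d(P); c=P@C[n]["T"][:3,:3].T+C[n]["T"][:3,3]; p=c@C[n]["K"].T; return p[:,:2]/p[:,2:]
def unit(p,L):
    L=np.atleast_2d(L);c,s=np.cos(p[2]),np.sin(p[2])
    return np.c_[p[0]+c*L[:,0]-s*L[:,1],p[1]+s*L[:,0]+c*L[:,1],L[:,2]]
E
python3 - <<'E'
from h import *
from scipy.optimize import least_squares
def cr(uv,o,f=8): return (np.array(uv)+.5)/f-.5+np.array(o)
lamp=lambda c:None
# fixed feats top : lamp corners (order: +y left? far side)
T=[((552,220),(.0595,.035,.07)),((595,234),(.0755,.035,.07)),((543,423),(.0755,-.035,.07)),((498,412),(.0595,-.035,.07)),
   ((178,62),(-.08,.055,.045)),((82,358),(-.08,-.055,.045))]
Cv=[((197,128),(-.03,.032,.05)),((355,178),(.03,.032,.05)),((305,350),(.03,-.032,.05)),((140,302),(-.03,-.032,.05))]
Tb=[((237,160),(-.012,.022,.066)),((202,289),(-.012,-.022,.066))]
S=[((183,260),(.0675,-.035,.07)),((400,234),(.0675,.035,.07))]
def res(p):
    o=[]
    for uv,L in T: o.append(proj("top",unit(p,L))[0]-cr(uv,(285,250)))
    for uv,L in Cv+Tb: 
        L=(L[0]-.04+p[3],L[1],L[2]); o.append(proj("top",unit(p,L))[0]-cr(uv,(285,250)))
    for uv,L in S: o.append(proj("side",unit(p,L))[0]-cr(uv,(205,220)))
    return np.array(o).ravel()
f=least_squares(res,[.6,-.2,-1.57,.005],x_scale=[.1,.1,1,.01],loss="soft_l1")
print(f.x.round(4),np.degrees(f.x[2]));print(res(f.x).reshape(-1,2).round(2))
p=f.x
for n,L in dict(key=(-.04,0,.03),tab=(-.052+p[3],0,.066),tabopen=(-.052+.058,0,.066)).items(): print(n,unit(p,L).round(4))
E
```

```text
[ 0.4586 -0.1728 -1.3881  0.0027] -79.53267511016796
[[ 0.21 -0.45]
 [ 0.5  -0.46]
 [ 0.3   0.4 ]
 [ 0.19 -0.  ]
 [-0.23 -0.28]
 [ 0.3  -0.07]
 [-0.52  0.06]
 [ 0.43  0.16]
 [ 0.28  0.56]
 [-0.04  0.05]
 [-0.02  0.1 ]
 [-0.2  -0.91]
 [-0.62 -0.81]
 [-0.58 -1.49]]
key [[ 0.4513 -0.1334  0.03  ]]
tab [[ 0.4496 -0.1243  0.066 ]]
tabopen [[ 0.4596 -0.1787  0.066 ]]
```

```bash
python3 - <<'E'
from plant import telemetry
from scipy.spatial.transform import Rotation as R
import numpy as np
s=telemetry.get_state();M=R.from_quat(s["eef_rot"]).as_matrix();print(M.round(3))
a=np.degrees(np.arctan2(M[1,1],M[0,1]));u=-79.53+90
for k in(0,180,-180):print(a,u+k-a)
c=R.from_euler("z",-79.53,degrees=True).as_matrix()
E
```

```text
[[-0.001  0.33  -0.944]
 [ 0.002 -0.944 -0.33 ]
 [-1.    -0.002  0.   ]]
-70.7591256443413 81.2291256443413
-70.7591256443413 261.2291256443413
-70.7591256443413 -98.7708743556587
```

Emit:
send_rows --commands '[0.08,0.16,-0.01,0,0,0.09,1,0.08,0.16,-0.01,0,0,0.09,1,0.08,0.16,-0.01,0,0,0.09,1,0.08,0.16,-0.01,0,0,0.09,1,0.08,0.16,-0.01,0,0,0.09,1,0.08,0.16,-0.01,0,0,0.09,1,0.08,0.16,-0.01,0,0,0.09,1,0.08,0.16,-0.01,0,0,0.09,1,0.08,0.16,-0.01,0,0,0.09,1,0.08,0.16,-0.01,0,0,0.09,1]' --newtons 20

```text
clock: 1.1
tool_pos: [0.4038, -0.1808, 0.2101]
eef_rot: [0.441, 0.551, -0.443, 0.553]
contact_force: [1.9, -0.2, 0.8]
opening: 0.118
```

```bash
cat > st.py <<'E'
from plant import telemetry
from scipy.spatial.transform import Rotation as R
from h import *
import sys
p=np.array([0.4586,-0.1728,-1.3881]) if True else 0
def show(goal=None):
    s=telemetry.get_state();t=np.array(s["tool_pos"]);c,sn=np.cos(p[2]),np.sin(p[2])
    d=t[:2]-p[:2];print("t",round(s["clock"],2),"tcp",t.round(4),"local",(np.array([c*d[0]+sn*d[1],-sn*d[0]+c*d[1]])*1000).round(1),"F",np.round(s["contact_force"],1),"open",round(s["opening"],3))
    M=R.from_quat(s["eef_rot"]).as_matrix()
    x=[0,0,-1];y=[-sn,c,0]
    if np.dot(M[:,1],y)<0:y=[sn,-c,0]
    G=np.c_[x,y,np.cross(x,y)];rv=R.from_matrix(G@M.T).as_rotvec();print("rot frac",(rv/(np.pi/2)).round(4))
    if goal is not None:
        g=unit(p,[goal[0],goal[1],goal[2]])[0];print("goal",g.round(4),"delta frac",((g-t)/.25).round(4))
if __name__=="__main__": show([float(v)/1000 for v in sys.argv[1:4]] if len(sys.argv)>3 else None)
E
python3 st.py -85 0 150
```

```text
t 1.1 tcp [ 0.4038 -0.1808  0.2101] local [ -2.1 -55.3] F [ 1.9 -0.2  0.8] open 0.118
rot frac [ 0.0024  0.0006 -0.0233]
goal [ 0.4432 -0.0892  0.15  ] delta frac [ 0.1575  0.3662 -0.2404]
```

Emit:
send_rows --commands '[0.04,0.12,0,0,0,0,1,0.04,0.12,0,0,0,0,1,0.04,0.12,-0.06,0,0,0,1,0,0,-0.06,0,0,0,1,0,0,0,0,0,0,1,0,0,0,0,0,0,1]'

```text
clock: 1.7
tool_pos: [0.4382, -0.0788, 0.1792]
eef_rot: [0.439, 0.555, -0.436, 0.556]
contact_force: [0.6, -0.6, -0.3]
opening: 0.006
```

```bash
python3 st.py -85 0 120
```

```text
t 1.7 tcp [ 0.4382 -0.0788  0.1792] local [-96.1  -3. ] F [ 0.6 -0.6 -0.3] open 0.006
rot frac [-0.001   0.0029 -0.0341]
goal [ 0.4432 -0.0892  0.12  ] delta frac [ 0.02   -0.0416 -0.2367]
```

Emit:
send_rows --commands '[0.02,-0.02,-0.12,0,0,-0.034,1,0,-0.01,-0.12,0,0,0,1,0,0,-0.05,0,0,0,1,0,0,0,0,0,0,1,0,0,0,0,0,0,1]'

```text
clock: 2.2
tool_pos: [0.445, -0.0914, 0.1075]
eef_rot: [0.457, 0.538, -0.453, 0.544]
contact_force: [0.8, -0.3, -0.1]
opening: 0.003
```

```bash
python3 st.py -85 0 56; python3 - <<'E'
from plant import cams
import cv2
for n,(x,y) in dict(top=(270,225),side=(190,170)).items():
    a=cams.snapshot(n)["image"];cv2.imwrite(f"pics/{n}1.png",a)
    a=a[y:y+95,x:x+110];cv2.imwrite(f"pics/{n}1c.png",cv2.convertScaleAbs(cv2.resize(a,None,fx=6,fy=6,interpolation=cv2.INTER_CUBIC),alpha=1.4))
E
```

```text
t 2.2 tcp [ 0.445  -0.0914  0.1075] local [-82.5   1.4] F [ 0.8 -0.3 -0.1] open 0.003
rot frac [0.0008 0.0067 0.0069]
goal [ 0.4432 -0.0892  0.056 ] delta frac [-0.0074  0.0087 -0.2061]
```

View pics/top1c.png

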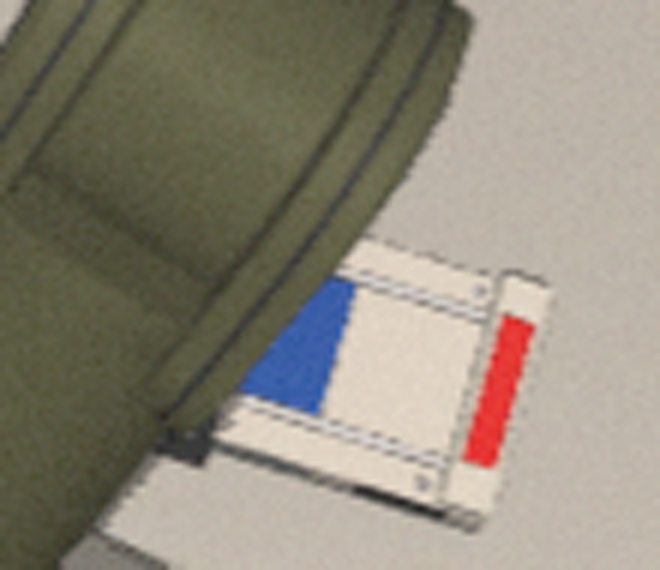

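View pics/side1c.png

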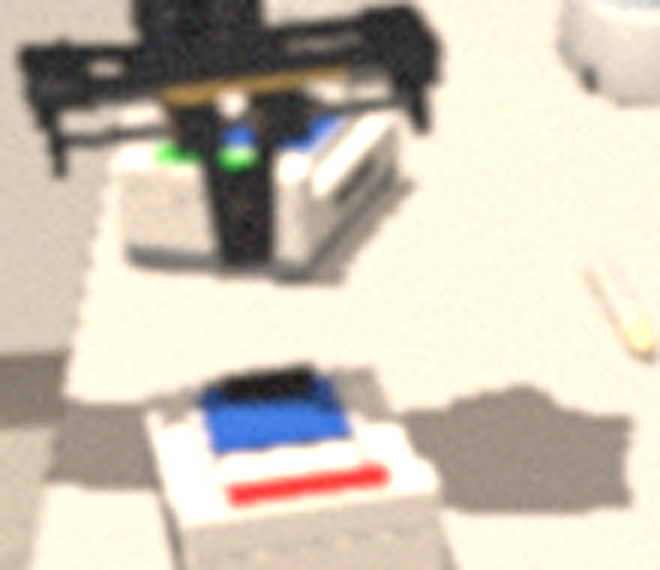

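```bash
python3 - <<'E'
from h import *
t=np.array([.445,-.0914,.1075]);q=proj("side",t)[0];print(q,(q-[190,170]+.5)*6-.5)
p=[.4586,-.1728,-1.3881]
for L in [(-.0493,.022,.066),(-.0493,-.022,.066),(.0595,.035,.07),(.0755,-.035,.07)]:
    print((proj("side",unit(p,L))[0]-[190,170]+.5)*6-.5)
E
```

```text
[231.06405785 212.32795291] [248.88434713 256.46771744]
[309.54317419 360.43554085]
[215.55080998 373.12452428]
[382.80224806 457.74762055]
[226.27002989 499.16170863]
```

Emit:
send_rows --commands '[-0.005,0.01,-0.1,0,0,0,1,0,0,-0.08,0,0,0,1,0,0,-0.02,0,0,0,1,0,0,0,0,0,0,1,0,0,0,0,0,0,1]'

```text
clock: 2.8
tool_pos: [0.4479, -0.0895, 0.0612]
eef_rot: [0.461, 0.534, -0.451, 0.547]
contact_force: [-0.1, 0.1, -0.1]
opening: 0.004
```

```bash
python3 st.py -85 0 56
```

```text
t 2.8 tcp [ 0.4479 -0.0895  0.0612] local [-83.8   4.6] F [-0.1  0.1 -0.1] open 0.004
rot frac [0.0002 0.0143 0.0084]
goal [ 0.4432 -0.0892  0.056 ] delta frac [-0.0191  0.0012 -0.0209]
```

Emit:
send_rows --commands '[-0.02,0,-0.012,0,0.014,0.008,1,0,0,-0.005,0,0,0,1,0,0,0,0,0,0,1]'

```text
clock: 3.1
tool_pos: [0.4444, -0.0899, 0.0594]
eef_rot: [0.454, 0.542, -0.452, 0.544]
contact_force: [0.7, 0.3, 0.3]
opening: 0.006
```

```bash
python3 st.py -85 0 57
```

```text
t 3.1 tcp [ 0.4444 -0.0899  0.0594] local [-84.1   1.1] F [0.7 0.3 0.3] open 0.006
rot frac [-0.0001  0.003   0.0011]
goal [ 0.4432 -0.0892  0.057 ] delta frac [-0.0048  0.0026 -0.0095]
```

Emit:
send_rows --commands '[0.004,-0.031,-0.008,0,0,0,1,0.005,-0.031,0,0,0,0,1,0.005,-0.031,0,0,0,0,1,0.005,-0.031,0,0,0,0,1,0.005,-0.031,0,0,0,0,1]'

```text
clock: 3.6
tool_pos: [0.4517, -0.1306, 0.0582]
eef_rot: [0.455, 0.542, -0.45, 0.545]
contact_force: [1.6, 2.2, -1.3]
opening: 0.007
```

```bash
python3 st.py -8 0 57
```

```text
t 3.6 tcp [ 0.4517 -0.1306  0.0582] local [-42.8   0.9] F [ 1.6  2.2 -1.3] open 0.007
rot frac [-0.0009  0.005   0.0004]
goal [ 0.4571 -0.1649  0.057 ] delta frac [ 0.0218 -0.1375 -0.0048]
```

Contact is about 2 N, as expected; I'll carry on.

Emit:
send_rows --commands '[0.005,-0.031,-0.002,0,0,0,1,0.005,-0.031,-0.002,0,0,0,1,0.004,-0.03,0,0,0,0,1,0.004,-0.02,0,0,0,0,1]'

```text
clock: 4.0
tool_pos: [0.457, -0.1616, 0.0572]
eef_rot: [0.455, 0.541, -0.45, 0.545]
contact_force: [0.1, 1.4, 0.8]
opening: 0.008
```

```bash
python3 st.py -6 0 57
```

```text
t 4.0 tcp [ 0.457  -0.1616  0.0572] local [-11.3   0.4] F [0.1 1.4 0.8] open 0.008
rot frac [-0.0013  0.0057  0.0012]
goal [ 0.4575 -0.1669  0.057 ] delta frac [ 0.0021 -0.0213 -0.0008]
```

Emit:
send_rows --commands '[0.001,-0.016,0,0,0,0,1,0.001,-0.012,0,0,0,0,1]'

```text
clock: 4.2
tool_pos: [0.4574, -0.165, 0.0572]
eef_rot: [0.457, 0.543, -0.448, 0.544]
contact_force: [-2.5, 11.2, 5.3]
opening: 0.004
```

```bash
python3 st.py -6 0 57
```

```text
t 4.2 tcp [ 0.4574 -0.165   0.0572] local [-7.9  0.2] F [-2.5 11.2  5.3] open 0.004
rot frac [-0.0056  0.0061 -0.0005]
goal [ 0.4575 -0.1669  0.057 ] delta frac [ 0.0006 -0.0077 -0.0007]
```

Emit:
send_rows --commands '[-0.004,0.02,0,0,0,0,1,-0.006,0.04,0.04,0,0,0,1,-0.006,0.05,0.06,0,0,0,1,0,0,0,0,0,0,1,0,0,0,0,0,0,1]'

```text
clock: 4.7
tool_pos: [0.4516, -0.1373, 0.0837]
eef_rot: [0.455, 0.543, -0.449, 0.544]
contact_force: [0.1, -0.4, -0.9]
opening: 0.01
```

```bash
python3 st.py -40 0 50;python3 - <<'E'
from plant import cams
import cv2
for n,(x,y) in dict(top=(270,225),side=(190,195)).items():
    a=cams.snapshot(n)["image"];cv2.imwrite(f"pics/{n}2.png",a)
    a=a[y:y+95,x:x+110];cv2.imwrite(f"pics/{n}2c.png",cv2.convertScaleAbs(cv2.resize(a,None,fx=6,fy=6,interpolation=cv2.INTER_CUBIC),alpha=1.2))
E
```

```text
t 4.7 tcp [ 0.4516 -0.1373  0.0837] local [-36.2  -0.4] F [ 0.1 -0.4 -0.9] open 0.01
rot frac [-0.0039  0.0042 -0.0004]
goal [ 0.4513 -0.1335  0.05  ] delta frac [-0.0011  0.0152 -0.1349]
```

View pics/top2c.png

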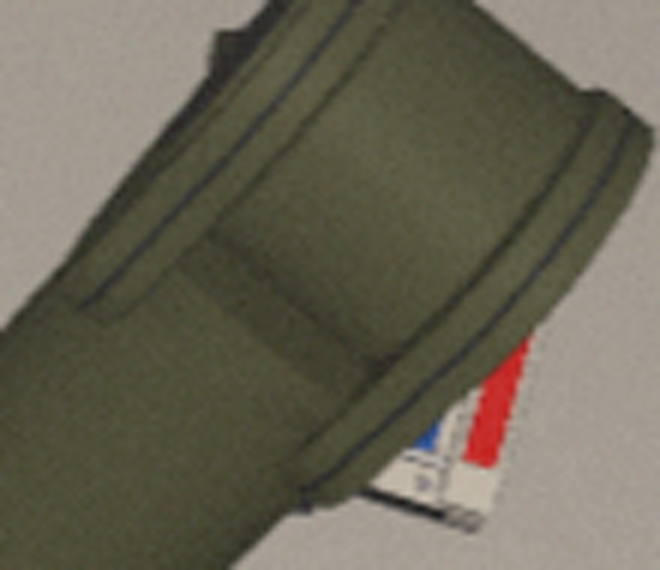

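View pics/side2c.png

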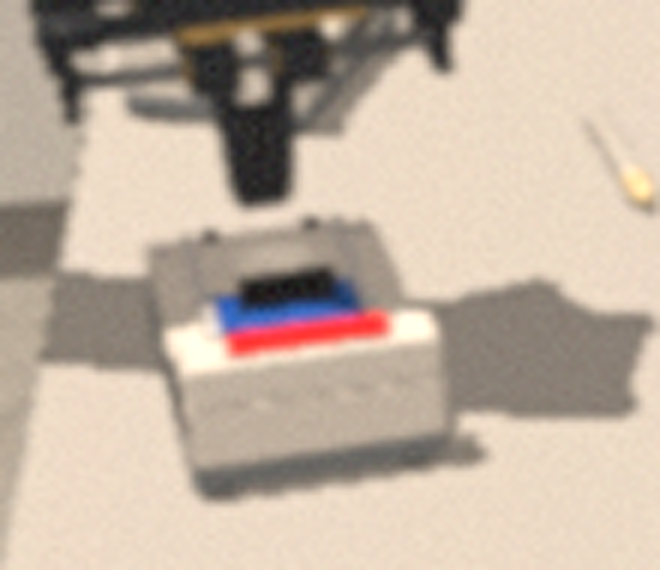

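The cover sits against the housing (tab at about (288,285) in the side crop), and the unit has not moved. The fingertip is about 24 mm wide, so it fits the well.

Emit:
send_rows --commands '[-0.003,0.017,-0.04,0,0,0,1,-0.002,0.002,-0.04,0,0,0,1,0,0,-0.02,0,0,0,1,0,0,0,0,0,0,1]'

```text
clock: 5.2
tool_pos: [0.4501, -0.1352, 0.0565]
eef_rot: [0.455, 0.542, -0.451, 0.543]
contact_force: [0.1, 0.5, -0.4]
opening: 0.004
```

```bash
python3 st.py -41 0 33
```

```text
t 5.2 tcp [ 0.4501 -0.1352  0.0565] local [-38.5  -1.5] F [ 0.1  0.5 -0.4] open 0.004
rot frac [-0.0026  0.0034  0.0021]
goal [ 0.4512 -0.1325  0.033 ] delta frac [ 0.0041  0.0108 -0.094 ]
```

Emit:
send_rows --commands '[0.004,0.013,-0.01,0,0,0,1,0.001,0.004,-0.04,0,0,0,1,0,0,-0.03,0,0,0,1]'

```text
clock: 5.5
tool_pos: [0.4524, -0.1314, 0.0365]
eef_rot: [0.456, 0.541, -0.451, 0.544]
contact_force: [-0.7, 0.8, -0.5]
opening: 0.0
```

```bash
python3 st.py -41 0 28
```

```text
t 5.5 tcp [ 0.4524 -0.1314  0.0365] local [-41.9   1.4] F [-0.7  0.8 -0.5] open 0.0
rot frac [-0.0025  0.0049  0.0032]
goal [ 0.4512 -0.1325  0.028 ] delta frac [-0.005  -0.0044 -0.0341]
```

Emit:
send_rows --commands '[-0.004,-0.002,-0.02,0,0,0,1,0,0,-0.02,0,0,0,1,0,0,-0.015,0,0,0,1]'

```text
clock: 5.8
tool_pos: [0.4515, -0.1318, 0.0243]
eef_rot: [0.456, 0.54, -0.451, 0.545]
contact_force: [-7.7, 4.2, 75.1]
opening: 0.003
```

```bash
python3 st.py -41 0 24
```

```text
t 5.8 tcp [ 0.4515 -0.1318  0.0243] local [-41.6   0.5] F [-7.7  4.2 75.1] open 0.003
rot frac [-0.0016  0.0063  0.0028]
goal [ 0.4512 -0.1325  0.024 ] delta frac [-0.0014 -0.0026 -0.0011]
```

75 N: the key is on its stop and the push is too hard, so I'll ease off while holding.

Emit:
send_rows --commands '[0,0,-0.001,0,0,0,1]'

```text
clock: 5.9
tool_pos: [0.4515, -0.1318, 0.0257]
eef_rot: [0.456, 0.54, -0.45, 0.545]
contact_force: [-0.9, 0.0, 4.2]
opening: 0.006
```

```bash
python3 st.py -41 0 24
```

```text
t 5.9 tcp [ 0.4515 -0.1318  0.0257] local [-41.6   0.5] F [-0.9  0.   4.2] open 0.006
rot frac [-0.001   0.0073  0.0025]
goal [ 0.4512 -0.1325  0.024 ] delta frac [-0.0014 -0.0028 -0.0067]
```

Emit:
send_rows --commands '[0,0,-0.004,0,0,0,1]'

```text
clock: 6.0
tool_pos: [0.4515, -0.1318, 0.0256]
eef_rot: [0.456, 0.54, -0.45, 0.546]
contact_force: [-0.6, 0.7, 5.7]
opening: 0.011
```

Emit:
send_rows --commands '[0,0,-0.003,0,0,0,1]'

```text
clock: 6.1
tool_pos: [0.4515, -0.1318, 0.0254]
eef_rot: [0.456, 0.539, -0.45, 0.546]
contact_force: [-1.1, -0.6, 8.8]
opening: 0.005
```

Emit:
send_rows --commands '[0,0,-0.003,0,0,0,1]'

```text
clock: 6.2
tool_pos: [0.4515, -0.1318, 0.0253]
eef_rot: [0.457, 0.539, -0.45, 0.546]
contact_force: [-0.9, 1.0, 12.8]
opening: 0.004
```

Emit:
send_rows --commands '[0,0,-0.003,0,0,0,1,0,0,-0.003,0,0,0,1,0,0,-0.003,0,0,0,1]'

```text
clock: 6.5
tool_pos: [0.4515, -0.1318, 0.0253]
eef_rot: [0.457, 0.538, -0.45, 0.547]
contact_force: [-0.4, 1.2, 11.2]
opening: 0.006
```

Held at about 11–13 N on the stop. Now straight up, then over the tab.

Emit:
send_rows --commands '[0,0,0.08,0,0,0,1,0,0,0.1,0,0,0,1,0,0,0.1,0,0,0,1,0,0,0.02,0,0,0,1,0,0,0,0,0,0,1]'

```text
clock: 7.0
tool_pos: [0.4512, -0.1321, 0.1019]
eef_rot: [0.456, 0.538, -0.45, 0.547]
contact_force: [-0.4, 0.2, 0.2]
opening: 0.002
```

```bash
python3 st.py 31 0 90
```

```text
t 7.0 tcp [ 0.4512 -0.1321  0.1019] local [-41.4   0.1] F [-0.4  0.2  0.2] open 0.002
rot frac [0.0012 0.0098 0.002 ]
goal [ 0.4642 -0.2033  0.09  ] delta frac [ 0.0522 -0.2848 -0.0477]
```

Emit:
send_rows --commands '[0.013,-0.075,0,0,0.008,0,1,0.013,-0.075,0,0,0,0,1,0.013,-0.075,0,0,0,0,1,0.013,-0.05,0,0,0,0,1,0,0,0,0,0,0,1,0,0,0,0,0,0,1]'

```text
clock: 7.6
tool_pos: [0.4619, -0.2018, 0.0953]
eef_rot: [0.451, 0.545, -0.454, 0.542]
contact_force: [0.7, -0.2, 0.8]
opening: 0.002
```

```bash
python3 st.py 31 0 75
```

```text
t 7.6 tcp [ 0.4619 -0.2018  0.0953] local [29.1 -2. ] F [ 0.7 -0.2  0.8] open 0.002
rot frac [-0.     -0.0037  0.0006]
goal [ 0.4642 -0.2033  0.075 ] delta frac [ 0.0093 -0.0061 -0.0812]
```

Emit:
send_rows --commands '[0.009,-0.007,-0.06,0,0,0,1,0.002,-0.001,-0.04,0,0,0,1,0,0,0,0,0,0,1,0,0,0,0,0,0,1]'

```text
clock: 8.0
tool_pos: [0.4636, -0.1999, 0.068]
eef_rot: [0.45, 0.547, -0.453, 0.542]
contact_force: [0.5, -0.2, -0.2]
opening: 0.004
```

```bash
python3 st.py 31 0 57;python3 - <<'E'
from plant import cams
import cv2
for n,(x,y) in dict(side=(190,195)).items():
    a=cams.snapshot(n)["image"];cv2.imwrite(f"pics/{n}3.png",a)
    a=a[y:y+95,x:x+110];cv2.imwrite(f"pics/{n}3c.png",cv2.convertScaleAbs(cv2.resize(a,None,fx=6,fy=6,interpolation=cv2.INTER_CUBIC),alpha=1.2))
E
```

```text
t 8.0 tcp [ 0.4636 -0.1999  0.068 ] local [27.5 -0. ] F [ 0.5 -0.2 -0.2] open 0.004
rot frac [-0.0013 -0.0058 -0.0027]
goal [ 0.4642 -0.2033  0.057 ] delta frac [ 0.0025 -0.0136 -0.0442]
```

View pics/side3c.png

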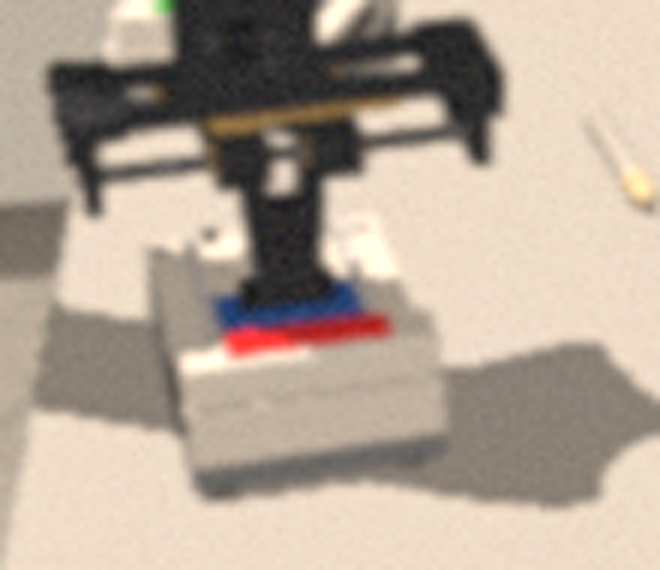

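Emit:
send_rows --commands '[0.002,-0.012,-0.025,0,0,0,1,0,-0.004,-0.02,0,0,0,1,0,0,-0.004,0,0,0,1,0,0,0,0,0,0,1]'

```text
clock: 8.45
tool_pos: [0.4647, -0.2041, 0.0558]
eef_rot: [0.45, 0.547, -0.452, 0.542]
contact_force: [-0.1, -0.5, -0.5]
opening: 0.004
```

```bash
python3 st.py -30 0 57
```

```text
t 8.45 tcp [ 0.4647 -0.2041  0.0558] local [31.9  0.3] F [-0.1 -0.5 -0.5] open 0.004
rot frac [-0.0011 -0.0046 -0.0028]
goal [ 0.4531 -0.1433  0.057 ] delta frac [-0.046   0.2432  0.0049]
```

Emit:
send_rows --commands '[-0.006,0.03,0.003,0,0,0,1,-0.006,0.03,0,0,0,0,1,-0.006,0.03,0,0,0,0,1,-0.006,0.03,0,0,0,0,1,-0.006,0.03,0,0,0,0,1,-0.006,0.03,0,0,0,0,1]'

```text
clock: 9.05
tool_pos: [0.4557, -0.1571, 0.0571]
eef_rot: [0.451, 0.545, -0.453, 0.543]
contact_force: [0.9, -1.1, -0.9]
opening: -0.0
```

```bash
python3 st.py -39 0 57
```

```text
t 9.05 tcp [ 0.4557 -0.1571  0.0571] local [-16.  -0.] F [ 0.9 -1.1 -0.9] open -0.0
rot frac [-0.0001 -0.0034 -0.0013]
goal [ 0.4515 -0.1344  0.057 ] delta frac [-0.0166  0.0904 -0.0005]
```

Emit:
send_rows --commands '[-0.005,0.03,0,0,0,0,1,-0.005,0.028,0,0,0,0,1,-0.003,0.02,0,0,0,0,1]'

```text
clock: 9.35
tool_pos: [0.4517, -0.1351, 0.0572]
eef_rot: [0.45, 0.546, -0.453, 0.543]
contact_force: [0.0, -1.0, -0.8]
opening: 0.009
```

```bash
python3 st.py -39 0 57
```

```text
t 9.35 tcp [ 0.4517 -0.1351  0.0572] local [-38.3   0.1] F [ 0.  -1.  -0.8] open 0.009
rot frac [-0.     -0.004  -0.0021]
goal [ 0.4515 -0.1344  0.057 ] delta frac [-0.0007  0.0027 -0.0006]
```

Emit:
send_rows --commands '[-0.001,0.01,0,0,0,0,1,-0.001,0.008,0,0,0,0,1]'

```text
clock: 9.55
tool_pos: [0.4515, -0.1341, 0.0573]
eef_rot: [0.449, 0.544, -0.456, 0.543]
contact_force: [1.8, -6.9, -2.5]
opening: 0.009
```

```bash
python3 st.py -39 0 57
```

```text
t 9.55 tcp [ 0.4515 -0.1341  0.0573] local [-39.3   0. ] F [ 1.8 -6.9 -2.5] open 0.009
rot frac [ 0.0043 -0.0043 -0.    ]
goal [ 0.4515 -0.1344  0.057 ] delta frac [ 0.0001 -0.0013 -0.0012]
```

Stop reached at the expected position. Next: back off, lift and clear the view.

Emit:
send_rows --commands '[0.004,-0.02,0,0,0,0,1,0.004,-0.02,0.04,0,0,0,1,0,0,0.15,0,0,0,1,0,0,0.15,0,0,0,1,0,0,0.1,0,0,0,1,-0.04,-0.16,0,0,0,0,1,-0.04,-0.16,0,0,0,0,1,-0.04,-0.16,0,0,0,0,1,-0.04,-0.16,0,0,0,0,1,-0.04,-0.16,0,0,0,0,1,0,-0.16,0,0,0,0,1,0,0,0,0,0,0,1]'

```text
clock: 10.75
tool_pos: [0.3999, -0.3873, 0.1727]
eef_rot: [0.449, 0.547, -0.449, 0.545]
contact_force: [0.2, -0.4, -0.7]
opening: 0.008
```

```bash
python3 st.py;python3 - <<'E'
from plant import cams
import cv2,numpy as np
o=[]
for n,(x,y) in dict(top=(270,225),side=(190,195)).items():
    a=cams.snapshot(n)["image"];cv2.imwrite(f"pics/{n}4.png",a)
    a=a[y:y+95,x:x+110];o.append(cv2.resize(a,None,fx=3.6,fy=5,interpolation=cv2.INTER_CUBIC))
cv2.imwrite("pics/f4.png",np.hstack(o))
E
```

```text
t 10.75 tcp [ 0.3999 -0.3873  0.1727] local [200.3 -96.7] F [ 0.2 -0.4 -0.7] open 0.008
rot frac [-0.0007 -0.0014 -0.0076]
```

View pics/f4.png

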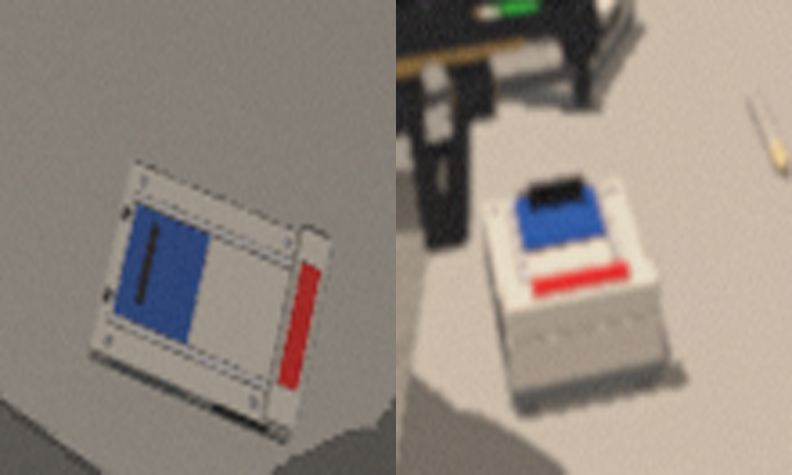

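View pics/top4.png

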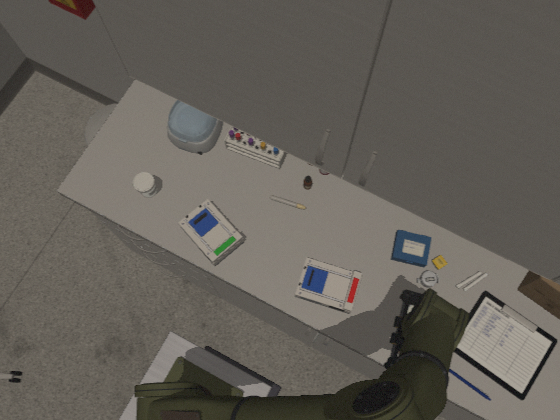

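```bash
python3 -c "
from plant import job
print(job.finish_job())"
```

```text
the job is handed in; nothing more can be done
None
```

I reset the red-lamp unit and handed the job in after about 11 s of robot time. No verdict came back, and the lamp still showed red in the last pictures.

- **Opening the cover:** I pushed it by the tab to its open stop. The force rose to about 11 N there, and the side picture showed the cover against the housing.
- **Pressing the key:** The first push was too hard. It reached 75 N for a moment, against the 120 N wrist limit, so I eased off straight away. I then held the key at its stop, with the fingertips about 25 mm above the worktop. The last 0.5 s of the hold read about 6 to 13 N.
- **Shutting the cover:** I lifted clear and pushed the cover back until it met its stop. The force was about 7 N, at the expected position.

The last pictures show the red unit's cover shut, both units standing where they were, and nothing touching the arm. The cup, bottle and penlight look unmoved. The dish was hidden under the raised arm in the last top picture, so I could not check it by eye, but the gripper stayed well above it. I judged the key's travel from force and fingertip height only, because the arm blocked the top camera while pressing.

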